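# Seat a board in the drilling jig and throw the toggle clamp

## Robot

A 6-joint arm with a two-finger parallel gripper is mounted at the origin on the work surface; the furniture and walls round the work are solid. World frame = base frame: x ahead of the robot, y to its left, z up, the work surface at z = 0. Lengths are in mm, angles in rad, forces in N, time in s.
With the tool pointing down it reaches from about 350 to 725 mm from the base axis. Payload 6 kg.
Tool frame: the origin (TCP) lies at the very end of the fingers, on their centre line; the grasp point (between the pads) lies 19 mm behind it; z points along the fingers, y is the line along which they close (so a half turn about z gives the same grasp; the last joint's range is limited). The gripper opens to 85 mm and grips with 20 to 120 N. Pads are 22 mm wide; open, the fingers measure 114 mm over their backs; the gripper's body (76 mm by 85 mm) begins 54 mm behind the grasp point. The pads swing forward as they close: fully open they stand 13 mm farther back than shut.
Start: joints at [1.536, 0.04, 0.085, 0, -1.615, -0.334], TCP at [216.271, 559.643, 231.261] pointing down, gripper open.
Joint ranges: [-2.56, 2.56], [-1.29, 2.01], [-1.08, 1.49], [-3.29, 1.98], [-2.81, -0.18], [-2.99, 2.99]. Speed limits (rad/s): [2.57, 2.57, 3.01, 3.14, 3.14, 3.14].

## Interface

Orientations are given as a unit quaternion [w, x, y, z].
In Python, from rig import * gives the robot as it stands.
- The arm moves only by the tool jog_arm, never from a script. Its argument "commands" is a list that holds one entry, the list of rows, each a list of 4 numbers: the shift along the world's x, y, z in m, then the turn about the world's z in degrees. In form: [[[tx, ty, tz, roll], ...]]. A call has 1 to 5 rows; each row shifts and turns the commanded pose from where the row before left it; what a row does not reach is not made up. A row lasts 1/10 s, in which the tool goes at most 50 mm and 8.59 degrees, less where a joint would pass 70% of its speed; a pose out of reach is approached as far as the arm can. A call is refused whole if a number of a shift passes 0.05 or a number of a turn 8.59, either way. A call with a gripper value outside its range is refused whole. "fingers" is the finger opening in m, from 0 to 0.0854, set as the call begins (left out, the last holds). The fingers move at their own pace and stop on an object; "squeeze" is the grip in N (left out, the last holds). Time passes only in rows, so rows that do not move let the fingers close. It gives the time, the measured TCP pose, the force, the opening and the grip force at its end, in the units of the state.
- get_obs(): the state, without advancing time (a new reading comes with each control period).
- camera(name): name is "scene" or "side" or "wrist"; returns a dict with "frame" (480x640x3 uint8, blue, green, red), "depth" (480x640 float32, mm along the optical axis (not along the pixel's ray), 0 where there is no reading), "intrinsics" (3x3 intrinsics, pixels), "dist" ([k1, k2, p1, p2, k3] as OpenCV has them; the pictures are not rectified), "eye" and "attitude" of the camera in the world; the wrist camera has in their place "mount" (4x4, takes a point from camera to tool coordinates, whose origin is the TCP and whose axes are the flange's). Camera axes: x right, y down, z forward; pixel columns grow to the right and rows downward; lengths in mm; the calibration is good to about 2 mm. A picture is of the moment at which its call begins: read the wrist's pose just before it.
- finish_job(): hands the job in; it is judged then, once.
Trained networks look in the newest picture that a camera, given by its name, has taken for a name from the list of things; names that differ only in an ending like _2 or _b are one class to them, and where a whole thing is asked for, a point or a joint stands for the part that bears it (a point fixed in the world has none). Each returns a list of dicts, best first, with "p" (0 to 1); they miss things now and then, are a little off and sometimes report something else, mostly with a low value. They report only what shows in the picture. A call takes as long as a camera call.
- look_for(name, camera): "extent" ([left, top, right, bottom] in pixels, round what is visible of it).
- landmark_of(name, camera): "xy" ([column, row] in pixels: a listed point, or the origin of a listed thing).
The state is a dict: "t": time; "joint_positions": joint angles; "joint_vel": joint speeds; "joint_torque": joint torques, N m; "tcp_pos": TCP position; "ee_rot": TCP orientation; "wrist_force": force on the tool from outside, world axes, zero at the start; "ft_torque": the same for the moment, N m; "width": finger opening in mm; "grasp_force": force on a finger pad.
Only numpy, scipy, OpenCV 4.12 (cv2) and the standard library are available. Lean on these libraries where they do the work, as an engineer would, in place of code of your own. Each camera call takes 0.05 s, during which the arm holds its last target. There are 200 camera calls.

## Task

The hardwood board lying in the drilling jig is to get its hanging hole. Without picking it up, push the board with the fingertips until its long edge lies flat against the fence and its end, under the drill guide, meets the end stop; then push the clamp's red lever back, away from the robot, and down past centre, so that it snaps over and the rubber pad holds the board down in that place. Leave everything else where it stands.

Things in the scene. Friction and masses are not known exactly. Their poses are not given: they have to be found in the camera images.
- jig: drilling jig fixed to the table: plywood plate, top 15 mm above the table. Origin: on the table, exactly below where the board's centre must end. x points away from the robot to the fence, y along the fence to the end stop, on the robot's left (yaw up to 0.2 rad either way). In this frame the plate spans x -75 to 125 mm, y -190 to 190 mm.
- fence (a point): middle of the fence's front face at the plate's top (jig x = 30 mm); axes as the jig's. The fence is an aluminium bar along the jig's y, 10 mm thick, 18 mm high, from jig y = -190 to 175 mm.
- end_stop (a point): middle of the end stop's face at the plate's top (jig y = 130 mm); axes as the jig's. The stop is a steel block, 56 mm wide, 16 mm high.
- drill_guide (a point): top of the brass bush, 54 mm above the table, in the dark steel drill guide, a fixed arm that overhangs the board from behind the fence: jig x = -18 to 68 mm, y = 88 to 122 mm, underside 40 mm, top 48 mm above the table. The board passes 5 mm below it.
- board: hardwood board, 60 (x) x 260 (y) x 20 mm, about 0.35 kg, loose on the base plate. Origin: centre of its underside; z up. It starts 15 to 30 mm short of the fence, 25 to 50 mm short of the end stop and up to 0.1 rad askew.
- board_mid (a point): centre of the board, 10 mm above its underside; axes as the board's: x across the 60 mm, y along the 260 mm. Home is x = y = 0 in the jig's frame.
- clamp_handle (a joint): angle of the clamp's red lever, rad: 0 = open (raised, leaning 16 degrees back from upright), growing as it is pushed back (the jig's +x) and down; dead centre about 0.82; about 1.3 (level) = thrown, pad down on the board. An over-centre spring drives it to either end: past centre it snaps by itself. It takes up to about 9 N at handle_grip; the arm swings down to the board meanwhile.
- handle_pivot (a point): fixed point on the lever's pivot axis, 75 mm above the table, at jig x = 75 mm, y = 45 mm; axes as the jig's. The clamp's body round it is 50 mm wide. The lever turns in the jig's x-z plane: at lever angle q it points from here along (sin(q + 0.271), 0, cos(q + 0.271)) in the jig's frame.
- handle_grip (a point): point on the middle line of the lever's round red plastic grip, 85 mm from the pivot; the grip is about 17 mm thick and reaches from 45 to 109 mm from the pivot. It moves with the lever.
- clamp_arm: the clamp's steel arm with a black rubber pad, 17 mm across, at its end; geared to the lever. Clamp open: it stands nearly upright at jig x = 55 mm, y = 45 mm, up to 125 mm above the table, its pad pointing at the robot as far as jig x = 16 mm, 104 mm up. Thrown: the pad presses on the board's top at jig x = 0, y = 45 mm. Origin: on the arm's pivot axis.
- pill_tin: small round flat brass-coloured tin, 58 mm across, 22 mm high, on the jig's base plate behind the fence near the end-stop end. Origin: centre of its underside. Not to be disturbed.
- tape_roll: roll of black tape lying flat, 53 mm across, 18 mm high, on the jig's base plate behind the fence near the other end. Origin: centre of its underside. Not to be disturbed.
- spice_tin: brass-coloured spice tin, 45 mm across, 70 mm high, on the table right of the jig. Origin: centre of its underside. Not to be disturbed.
- red_tin: red round tin, 62 mm across, 64 mm high, on the table left of the jig. Origin: centre of its underside. Not to be disturbed.
- eggcup: white porcelain egg cup, 47 mm across, 56 mm high, on the table left of the jig. Origin: centre of its underside. Not to be disturbed.

How it is judged:
By the outcome, as a careful person would: the job done as asked, in the order asked, and still so for the second after the job is handed in, with the robot touching nothing.
It also fails if it takes over 54 s, if anything falls off the work surface, if the arm or the gripper's body presses on something with over 40 N, if the wrist force passes 120 N, or if a joint passes its speed limit or range.

## Working session

There is one attempt and no reset: what is moved stays moved. The work goes in short steps, Python scripts to look and compute and a tool call to move; the robot and the scene stay as the last step left them, time stands still between calls to the robot, and variables do not carry over. Pictures are saved under pics/ and viewed, at most 10 in all, crops included, and the job is handed in when it is done.

Besides the shell and the picture viewer there is one more tool, called after "Call:" by a JSON object that holds its "api" and its "payload". jog_arm: Moves the arm, as the interface text tells. Its arguments: {"type":"object","properties":{"commands":{"type":"array"},"fingers":{"type":"number"},"squeeze":{"type":"number"}},"required":["commands"]}

```bash
mkdir -p pics; cat > h.py <<'E'
from rig import *
import numpy as np, cv2
from scipy.spatial.transform import Rotation as R
def Rq(q): return R.from_quat([q[1],q[2],q[3],q[0]]).as_matrix()
def cam_pose(c,obs=None):
    if 'mount' in c:
        M=np.array(c['mount']); Rt=Rq(obs['ee_rot']); return Rt@M[:3,:3], Rt@M[:3,3]+np.array(obs['tcp_pos'])
    a=np.array(c['attitude']); 
    return (a if a.shape==(3,3) else Rq(a)), np.array(c['eye'])
def ray(c,uv,obs=None):
    p=cv2.undistortPoints(np.array(uv,float).reshape(-1,1,2),np.array(c['intrinsics']),np.array(c['dist'])).reshape(-1,2)
    Rc,e=cam_pose(c,obs); d=np.c_[p,np.ones(len(p))]
    return e,d@Rc.T
def onz(c,uv,z,obs=None):
    e,d=ray(c,uv,obs); return e+d*((z-e[2])/d[:,2])[:,None]
def proj(c,P,obs=None):
    Rc,e=cam_pose(c,obs); X=(np.array(P,float).reshape(-1,3)-e)@Rc
    return cv2.projectPoints(X,np.zeros(3),np.zeros(3),np.array(c['intrinsics']),np.array(c['dist']))[0].reshape(-1,2)
def dep(c,uv,obs=None):
    e,d=ray(c,uv,obs); u,v=np.round(uv).astype(int); return e+d[0]*c['depth'][v,u]
E
python3 - <<'E'
from h import *
o=get_obs();print(o['tcp_pos'],o['ee_rot'],o['t'])
names={'fence':15,'end_stop':15,'drill_guide':54,'board':15,'board_mid':25,'handle_pivot':75,'handle_grip':0,'clamp_arm':0,'pill_tin':15,'tape_roll':15,'spice_tin':0,'red_tin':0,'eggcup':0,'jig':0}
for n in ['scene','side']:
    c=camera(n);cv2.imwrite(f'pics/{n}0.png',c['frame']); print(n,c['eye'],c['attitude'])
    for k,z in names.items():
        r=landmark_of(k,n)
        if r: 
            p=r[0]; print(k,round(p['p'],2),np.round(p['xy']),np.round(onz(c,p['xy'],z)[0]) if z or 'tin' in k or k in('jig','eggcup') else '')
print(get_obs()['t'])
E
```

```text
[216.08812098 559.39891167 230.27585305] [ 8.67226119e-04  9.83050935e-01 -1.83330556e-01 -1.19201207e-04] 0.0
scene [-198.20245631 -804.92594215  980.03043743] [-0.40083572  0.83542294 -0.340223    0.16014854]
fence 0.84 [316. 269.] [543. -13.  15.]
end_stop 0.75 [278. 248.] [529. 119.  15.]
drill_guide 0.63 [279. 246.] [508.  86.  54.]
board 0.71 [319. 235.] [646.  81.  15.]
board_mid 0.82 [307. 282.] [487. -42.  25.]
handle_pivot 0.9 [319. 242.] [574.   5.  75.]
handle_grip 0.53 [328. 211.] 
clamp_arm 0.77 [313. 242.] 
pill_tin 0.7 [409. 372.] [ 461. -383.   15.]
tape_roll 0.6 [368. 287.] [ 590. -150.   15.]
spice_tin 0.68 [408. 370.] [ 471. -371.    0.]
red_tin 0.93 [222. 223.] [500. 330.   0.]
eggcup 0.67 [250. 216.] [578. 302.   0.]
jig 0.55 [306. 279.] [511. -10.   0.]
side [ 421.88710749 1026.96695501  556.14537523] [ 0.02669797 -0.04673694  0.83253559 -0.55135049]
fence 0.68 [311. 283.] [552. -20.  15.]
end_stop 0.55 [311. 313.] [534. 109.  15.]
drill_guide 0.61 [326. 291.] [509.  86.  54.]
board 0.81 [340. 278.] [490. -49.  15.]
board_mid 0.57 [290. 266.] [607. -76.  25.]
handle_pivot 0.61 [286. 266.] [597.  25.  75.]
handle_grip 0.73 [276. 224.] 
pill_tin 0.65 [267. 315.] [619. 130.  15.]
tape_roll 0.64 [304. 254.] [ 589. -172.   15.]
spice_tin 0.79 [351. 229.] [ 484. -391.    0.]
red_tin 0.66 [309. 388.] [512. 326.   0.]
eggcup 0.77 [262. 387.] [589. 332.   0.]
jig 0.71 [326. 293.] [516.  -5.   0.]
1.5
```

View images.

```bash
python3 - <<'E'
import cv2
a=cv2.imread('pics/scene0.png')[180:330,170:430];b=cv2.imread('pics/side0.png')[190:340,200:460]
a=cv2.resize(a,None,fx=3,fy=2*1.5);cv2.imwrite('pics/a.png',a)
b=cv2.resize(b,None,fx=3,fy=3);cv2.imwrite('pics/b.png',b)
E
```

```text
(no output)
```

View pics/a.png

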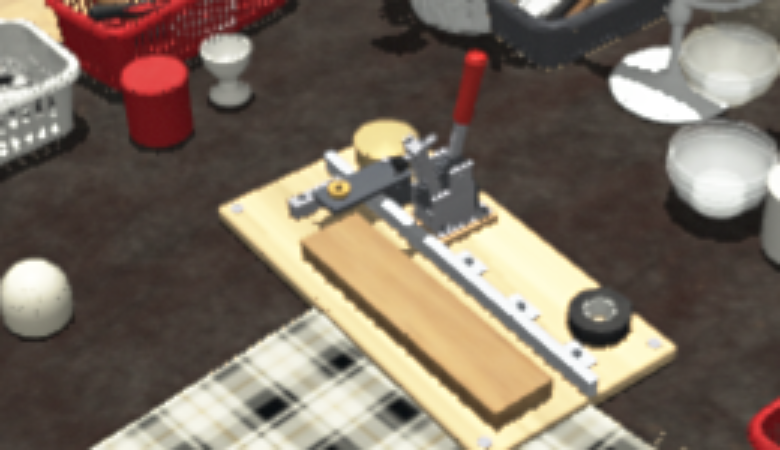

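View pics/b.png

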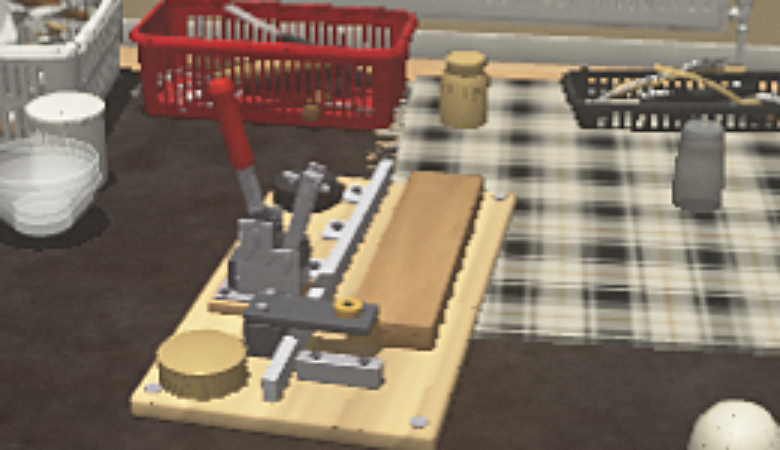

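Both views show the jig with the board roughly from scene crop (300,245) to (550,385), the lever upright at (470,90), and the tin and tape roll behind the fence. I'm moving the wrist camera over the jig next.

Call:
{"api": "jog_arm", "payload": {"commands": [[[0.0153,-0.0407,0.0107,1.9],[0.0153,-0.0407,0.0107,1.9],[0.0153,-0.0407,0.0107,1.9],[0.0153,-0.0407,0.0107,1.9],[0.0153,-0.0407,0.0107,1.9]]], "fingers": 0.0854}}

```text
t: 2.0
tcp_pos: [293.1, 354.4, 285.4]
ee_rot: [-0.0, 0.995, -0.1, 0.0]
wrist_force: [0.3, 0.9, 0.4]
width: 85.7
grasp_force: 0.0
```

Call:
{"api": "jog_arm", "payload": {"commands": [[[0.0153,-0.0407,0.0107,1.9],[0.0153,-0.0407,0.0107,1.9],[0.0153,-0.0407,0.0107,1.9],[0.0153,-0.0407,0.0107,1.9],[0.0153,-0.0407,0.0107,1.9]]]}}

```text
t: 2.5
tcp_pos: [369.4, 150.9, 339.1]
ee_rot: [-0.001, 1.0, -0.018, 0.0]
wrist_force: [1.7, 1.6, 0.4]
width: 85.6
grasp_force: 0.0
```

Call:
{"api": "jog_arm", "payload": {"commands": [[[0.0153,-0.0407,0.0107,1.9],[0.0153,-0.0407,0.0107,1.9],[0.0153,-0.0407,0.0107,1.9],[0.0153,-0.0407,0.0107,1.9],[0,0,0,0]]]}}

```text
t: 3.0
tcp_pos: [431.3, -14.5, 382.3]
ee_rot: [0.001, 0.999, 0.045, 0.001]
wrist_force: [-0.9, 0.5, -0.0]
width: 85.5
grasp_force: 0.0
```

```bash
cat > look.py <<'E'
from h import *
import sys
o=get_obs();c=camera('wrist');tag=sys.argv[1]
cv2.imwrite(f'pics/{tag}.png',c['frame'])
import pickle;pickle.dump((o,c),open(f'{tag}.pkl','wb'))
a=Rq(o['ee_rot']);print('t',o['t'],'tcp',np.round(o['tcp_pos'],1),'yaw x',np.degrees(np.arctan2(a[1,0],a[0,0])),'j',np.round(o['joint_positions'],2))
for k,z in {'fence':15,'end_stop':15,'drill_guide':54,'board_mid':25,'handle_pivot':75}.items():
    r=landmark_of(k,'wrist')
    if r: print(k,round(r[0]['p'],2),np.round(r[0]['xy']),np.round(onz(c,r[0]['xy'],z,o)[0],1),np.round(dep(c,r[0]['xy'],o),1))
E
python3 look.py w1; python3 -c "
import pickle;o,c=pickle.load(open('w1.pkl','rb'));print(c['mount'],c['intrinsics'])"
```

```text
t 3.0 tcp [431.3 -14.5 382.3] yaw x 5.10185483765383 j [ 0.44 -0.33  0.03  0.   -1.94  1.22]
fence 0.96 [327. 108.] [545.  -17.7  15. ] [545.1 -17.7  14.5]
end_stop 0.76 [231. 107.] [534.  112.8  15. ] [532.2 105.2  47.5]
board_mid 0.83 [346. 155.] [485.3 -49.7  25. ] [485.8 -48.7  36. ]
handle_pivot 0.64 [297.  50.] [599.5  23.4  75. ] [596.3  22.4  90.7]
[[-4.18257078e-04 -9.57421422e-01 -2.88693687e-01  7.56322748e+01]
 [ 9.99999687e-01 -5.94253486e-04  5.21986027e-04 -3.14108449e-01]
 [-6.71317834e-04 -2.88693378e-01  9.57421372e-01 -1.42221359e+02]
 [ 0.00000000e+00  0.00000000e+00  0.00000000e+00  1.00000000e+00]] [[348.55120298   0.         317.41038481]
 [  0.         348.55120298 241.07293112]
 [  0.           0.           1.        ]]
```

View pics/w1.png

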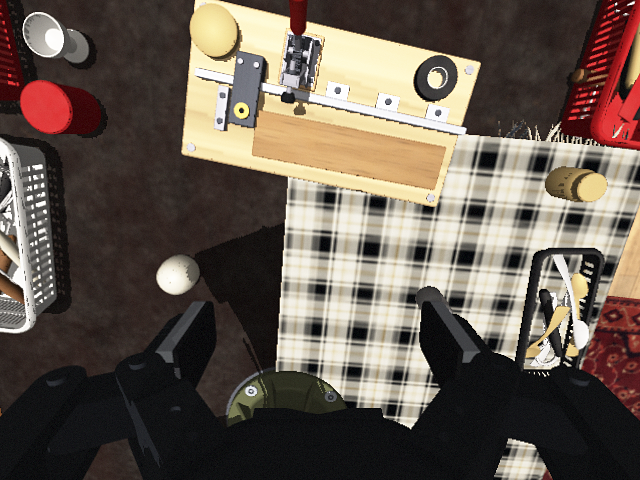

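```bash
cat > fit.py <<'E'
from h import *
from scipy.optimize import least_squares as LS
def T(p,P):
    c,s=np.cos(p[2]),np.sin(p[2]);P=np.array(P,float)
    return np.c_[p[0]+c*P[:,0]-s*P[:,1],p[1]+s*P[:,0]+c*P[:,1],P[:,2]]
def fit(c,o,P,uv,x0=(515,-8,-.1)):
    r=LS(lambda p:(proj(c,T(p,P),o)-uv).ravel(),x0,loss='soft_l1',x_scale=[1,1,.01]);
    return r.x, np.round(proj(c,T(r.x,P),o)-uv,1)
E
python3 - <<'E'
from fit import *
import pickle
o,c=pickle.load(open('w1.pkl','rb'))
g=cv2.cvtColor(c['frame'],cv2.COLOR_BGR2GRAY)
def sub(uv): return cv2.cornerSubPix(g,np.array(uv,np.float32).reshape(-1,1,2),(4,4),(-1,-1),(3,30,.01)).reshape(-1,2)
pu=sub([[183,155],[435,206],[480,62]]);bu=sub([[252,155],[257,112],[445,146],[441,190]])
print(pu,bu)
P=[[-75,190,15],[-75,-190,15],[125,-190,15]]
j,r=fit(c,o,P,pu);print('jig',j,r)
B=[[-30,130,35],[30,130,35],[30,-130,35],[-30,-130,35]]
b,r=fit(c,o,B,bu);print('board',b,r)
cj,sj=np.cos(j[2]),np.sin(j[2]);d=b-j;print('board in jig',cj*d[0]+sj*d[1],-sj*d[0]+cj*d[1],d[2])
print('checks', [np.round(proj(c,T(j,[q]),o)[0]) for q in ([30,-7.5,15],[0,130,15],[75,45,75],[30,-190,33],[30,175,33])])
E
```

```text
[[180.87764  152.80438 ]
 [435.       206.      ]
 [480.42523   62.399895]] [[251.65036  155.33745 ]
 [257.62396  109.886055]
 [445.832    146.6681  ]
 [441.       190.      ]]
jig [ 5.18108593e+02 -1.16326463e+01 -1.20378591e-01] [[-2.7  0.2]
 [ 0.2  1.8]
 [ 1.  -0.9]]
board [ 4.91155300e+02 -5.34435107e+01 -9.24847805e-02] [[ 0.1  0.5]
 [-0.1 -0.3]
 [ 2.2 -0.2]
 [-5.2  0.1]]
board in jig -21.737252617098168 -44.74505817541747 0.027893810781889267
checks [array([331., 107.]), array([228., 107.]), array([297.,  51.]), array([463., 135.]), array([192.,  74.])]
```

The wrist picture shows the plate corners near (181,153), (435,206) and (480,62). The board runs from (252,155) to (445,147). The jig is therefore at about (518, -12) with yaw -0.12, and the board sits about 21 mm and 44 mm short, which agrees with the task text. I'm starting the fence push with open fingers.

Call:
{"api": "jog_arm", "payload": {"commands": [[[-0.0025,-0.006,-0.044,-2.4],[-0.0025,-0.006,-0.044,-2.4],[-0.0025,-0.006,-0.044,-2.4],[-0.0025,-0.006,-0.044,-2.4],[-0.0025,-0.006,-0.044,-2.4]]]}}

```text
t: 3.8
tcp_pos: [417.5, -39.3, 159.3]
ee_rot: [-0.0, 0.998, -0.057, 0.0]
wrist_force: [0.3, -0.2, 0.7]
width: 85.6
grasp_force: 0.0
```

Call:
{"api": "jog_arm", "payload": {"commands": [[[0,0,-0.044,0],[0,0,-0.044,0],[0,0,-0.04,0],[0,0,-0.023,0],[0,0,0,0]]]}}

```text
t: 4.3
tcp_pos: [415.2, -39.8, 6.4]
ee_rot: [0.001, 0.998, -0.056, -0.003]
wrist_force: [-0.0, -1.2, 0.1]
width: 85.6
grasp_force: 0.0
```

```bash
python3 look.py w2; python3 - <<'E'
from h import *
c=camera('side');cv2.imwrite('pics/s2.png',cv2.resize(c['frame'][190:340,200:460],None,fx=3,fy=3))
E
```

```text
t 4.3 tcp [415.2 -39.8   6.4] yaw x -6.42611890710113 j [ 0.39 -0.4  -0.71 -0.   -1.27  1.07]
end_stop 0.19 [329. 131.] [491.5 -52.   15. ] [491.5 -51.3  34.8]
board_mid 0.57 [332. 135.] [490.2 -52.5  25. ] [490.2 -52.1  34. ]
```

View pics/s2.png

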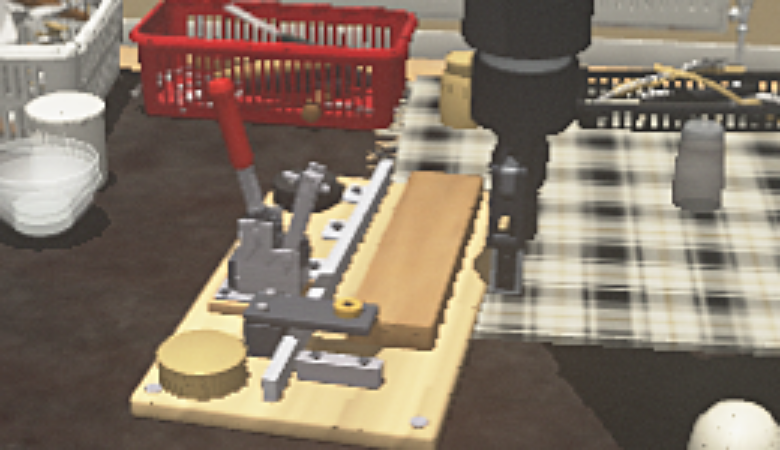

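The side view shows the gripper in front of the board's long edge, fingertip bottom near (505,293) in the crop and clear of the plate. I'm advancing now.

Call:
{"api": "jog_arm", "payload": {"commands": [[[0.005,-0.0006,0.004,-0.4],[0.008,-0.001,0,0],[0.008,-0.001,0,0],[0.006,-0.0007,0,0],[0.004,-0.0005,0,0]]]}}

```text
t: 5.15
tcp_pos: [449.1, -44.2, 13.7]
ee_rot: [0.0, 0.998, -0.061, -0.001]
wrist_force: [-4.0, 2.0, 3.0]
width: 85.0
grasp_force: 2.0
```

Call:
{"api": "jog_arm", "payload": {"commands": [[[0.004,-0.0005,0,0],[0.004,-0.0005,0,0],[0.004,-0.0005,0,0],[0.004,-0.0005,0,0],[0.004,-0.0005,0,0]]]}}

```text
t: 5.65
tcp_pos: [469.1, -46.5, 13.8]
ee_rot: [0.0, 0.998, -0.06, -0.0]
wrist_force: [-2.4, 0.6, -0.2]
width: 85.6
grasp_force: 1.0
```

```bash
python3 look.py w3 | head -1;
```

```text
t 5.65 tcp [469.1 -46.5  13.8] yaw x -6.934815991246687 j [ 0.33 -0.23 -0.57 -0.   -1.23  1.12]
```

View pics/w3.png

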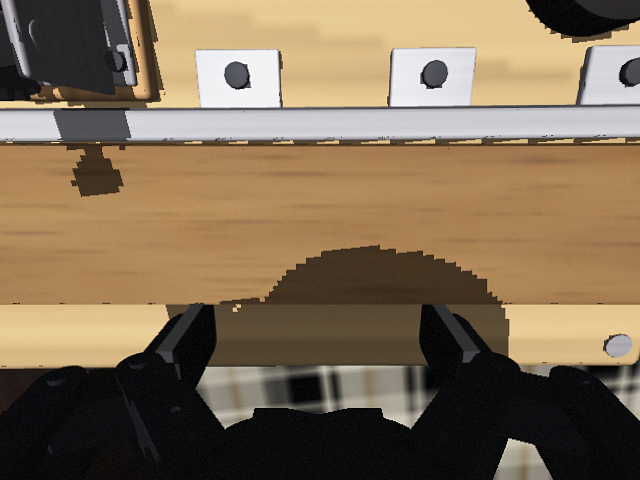

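The picture shows both fingertips on the board's near edge (row 305) and the board a few mm off the fence, at rows 138–146. I'll keep pushing in small steps.

Call:
{"api": "jog_arm", "payload": {"commands": [[[0.002,-0.00024,0,0],[0.002,-0.00024,0,0],[0.001,-0.0001,0,0]]]}}

```text
t: 6.25
tcp_pos: [470.6, -47.1, 14.1]
ee_rot: [0.001, 0.998, -0.06, -0.004]
wrist_force: [-23.8, 6.2, 17.8]
width: 85.4
grasp_force: 12.4
```

```bash
python3 look.py w4|head -1; python3 - <<'E'
from h import *
import pickle
o,c=pickle.load(open('w4.pkl','rb'))
g=cv2.cvtColor(c['frame'],cv2.COLOR_BGR2GRAY).astype(int)
b=c['frame'].astype(int)
for u in (180,330,500,600):
    print(u,[(v,int(b[v,u,0]),int(b[v,u,2])) for v in range(128,156,2)])
E
```

```text
t 6.25 tcp [470.6 -47.1  14.1] yaw x -6.858677502284365 j [ 0.33 -0.22 -0.56 -0.   -1.24  1.12]
180 [(128, 215, 210), (130, 218, 214), (132, 214, 210), (134, 216, 211), (136, 216, 209), (138, 216, 213), (140, 220, 215), (142, 208, 203), (144, 179, 173), (146, 39, 71), (148, 76, 155), (150, 88, 173), (152, 87, 174), (154, 81, 170)]
330 [(128, 211, 207), (130, 214, 210), (132, 212, 208), (134, 209, 206), (136, 208, 205), (138, 215, 212), (140, 219, 214), (142, 194, 190), (144, 142, 138), (146, 32, 80), (148, 85, 169), (150, 80, 167), (152, 82, 166), (154, 83, 166)]
500 [(128, 208, 202), (130, 208, 205), (132, 210, 206), (134, 214, 209), (136, 216, 212), (138, 221, 214), (140, 210, 206), (142, 177, 171), (144, 55, 78), (146, 60, 130), (148, 78, 162), (150, 80, 164), (152, 82, 164), (154, 78, 161)]
600 [(128, 207, 201), (130, 208, 204), (132, 210, 206), (134, 216, 211), (136, 214, 208), (138, 217, 214), (140, 191, 189), (142, 157, 154), (144, 28, 75), (146, 74, 162), (148, 75, 161), (150, 73, 158), (152, 75, 159), (154, 76, 162)]
```

Contact with the fence shows at 24 N and the gap is a uniform dark line at rows 144–146, so the board lies flat. Next I'll go round to the -y end with closed fingers.

Call:
{"api": "jog_arm", "payload": {"commands": [[[-0.01,0.0012,0,0],[-0.015,0.0018,0,0],[0,0,0.04,0],[0,0,0.04,0],[0.0092,-0.036,0,0]]]}}

```text
t: 7.05
tcp_pos: [461.9, -78.2, 101.3]
ee_rot: [-0.001, 0.998, -0.058, 0.006]
wrist_force: [0.7, 0.1, 0.2]
width: 85.3
grasp_force: 0.0
```

Call:
{"api": "jog_arm", "payload": {"commands": [[[0.0092,-0.036,0,0],[0.0092,-0.036,0,0],[0.0092,-0.036,0,0],[0.0092,-0.036,0,0],[0,0,-0.02,0]]], "fingers": 0}}

```text
t: 7.55
tcp_pos: [497.0, -228.0, 76.4]
ee_rot: [0.001, 0.998, -0.062, 0.002]
wrist_force: [0.4, 0.6, 0.2]
width: 12.1
grasp_force: 0.0
```

```bash
python3 look.py w5
```

```text
t 7.55 tcp [ 497.  -228.    76.4] yaw x -7.1222192005245555 j [-0.06 -0.07 -0.31  0.   -1.33  1.51]
end_stop 0.72 [534. 259.] [ 483.3 -360.5   15. ] [ 488.6 -353.    27.4]
board_mid 0.74 [ 40. 272.] [516.2 -64.6  25. ] [519.2 -73.9  35.5]
```

View pics/w5.png

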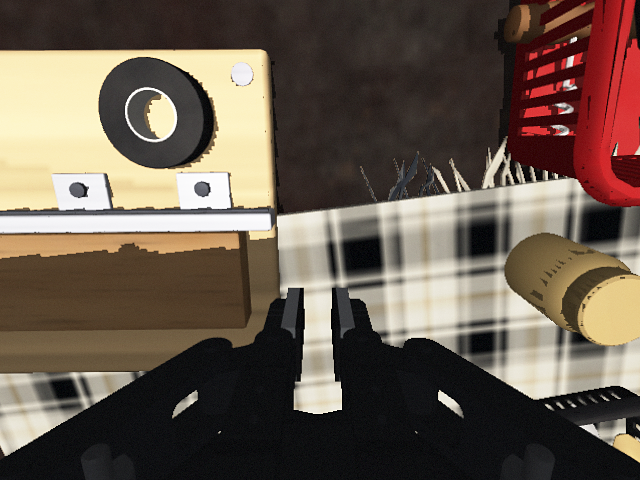

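The picture shows the board's -y end at about column 248, rows 233–328, with the fingertips to the right of it near (318,290). I'm working out the distances.

```bash
python3 - <<'E'
from h import *
import pickle
o,c=pickle.load(open('w5.pkl','rb'))
E=onz(c,[[247,233],[251,328]],35,o); F=onz(c,[[275,232],[275,209]],33,o)
j=np.array([517.5,-12.5]);y=-.12
Rj=np.array([[np.cos(y),np.sin(y)],[-np.sin(y),np.cos(y)]])
for P in (*E,*F,np.array(o['tcp_pos'])): print(np.round(P,1),'jig',np.round(Rj@(P[:2]-j),1))
E
```

```text
[ 526.6 -192.4   35. ] jig [  30.6 -177.5]
[ 468.8 -184.2   35. ] jig [ -27.8 -176.3]
[ 524.8 -207.3   33. ] jig [  30.5 -192.5]
[ 537.5 -209.4   33. ] jig [  43.4 -193.1]
[ 497.  -228.    76.4] jig [   5.4 -216.4]
```

Call:
{"api": "jog_arm", "payload": {"commands": [[[-0.004,0.0005,-0.025,0],[0,0,-0.025,0],[0,0,-0.002,0],[0.0012,0.01,0,0],[0.0012,0.01,0,0]]]}}

```text
t: 8.35
tcp_pos: [494.6, -202.9, 24.1]
ee_rot: [0.0, 0.998, -0.06, 0.001]
wrist_force: [-0.2, 0.1, 0.6]
width: 0.1
grasp_force: 0.0
```

Call:
{"api": "jog_arm", "payload": {"commands": [[[0.0006,0.005,0,0],[0.0006,0.005,0,0],[0.0006,0.005,0,0],[0.0006,0.005,0,0],[0.0006,0.005,0,0]]]}}

```text
t: 8.85
tcp_pos: [497.2, -179.3, 23.7]
ee_rot: [0.001, 0.998, -0.06, 0.001]
wrist_force: [-0.5, -5.5, 4.7]
width: -0.3
grasp_force: 3.5
```

Call:
{"api": "jog_arm", "payload": {"commands": [[[0.0006,0.004,0,0],[0.0006,0.004,0,0],[0.0006,0.004,0,0],[0.0005,0.003,0,0],[0.0003,0.002,0,0]]]}}

```text
t: 9.35
tcp_pos: [499.3, -162.6, 23.6]
ee_rot: [0.001, 0.998, -0.06, 0.001]
wrist_force: [-2.6, -6.9, 5.4]
width: -0.3
grasp_force: 4.3
```

Call:
{"api": "jog_arm", "payload": {"commands": [[[0.0002,0.0015,0,0],[0.0002,0.0015,0,0],[0,0,0,0]]]}}

```text
t: 9.65
tcp_pos: [499.7, -159.6, 23.6]
ee_rot: [0.001, 0.998, -0.06, 0.001]
wrist_force: [-1.5, -6.6, 6.3]
width: 0.3
grasp_force: 4.0
```

Call:
{"api": "jog_arm", "payload": {"commands": [[[0.0002,0.0015,0,0],[0.0002,0.0015,0,0],[0,0,0,0]]]}}

```text
t: 9.95
tcp_pos: [500.0, -156.7, 23.6]
ee_rot: [0.001, 0.998, -0.061, 0.0]
wrist_force: [-1.8, -7.4, 7.0]
width: -0.1
grasp_force: 4.1
```

Call:
{"api": "jog_arm", "payload": {"commands": [[[0.0002,0.0015,0,0],[0.0002,0.0015,0,0],[0,0,0,0]]]}}

```text
t: 10.25
tcp_pos: [500.1, -155.3, 23.7]
ee_rot: [0.003, 0.998, -0.061, 0.0]
wrist_force: [-2.2, -13.6, 5.2]
width: -0.1
grasp_force: 7.4
```

Call:
{"api": "jog_arm", "payload": {"commands": [[[0.0002,0.0015,0,0],[0.0002,0.0015,0,0],[0,0,0,0]]]}}

```text
t: 10.55
tcp_pos: [500.0, -154.9, 23.8]
ee_rot: [0.005, 0.998, -0.061, -0.0]
wrist_force: [-0.9, -25.8, 2.7]
width: 0.0
grasp_force: 12.2
```

The board has met the end stop at 26 N. I'm backing off and pressing it to the fence once more.

Call:
{"api": "jog_arm", "payload": {"commands": [[[-0.0012,-0.01,0,0],[-0.0015,-0.012,0,0],[0,0,0.04,0],[0,0,0.04,0],[-0.0143,0.0385,0,0]]]}}

```text
t: 11.05
tcp_pos: [486.9, -135.2, 108.2]
ee_rot: [0.0, 0.998, -0.062, 0.005]
wrist_force: [1.2, 0.9, 0.5]
width: -0.4
grasp_force: 0.0
```

Call:
{"api": "jog_arm", "payload": {"commands": [[[-0.0143,0.0385,0,0],[-0.0143,0.0385,0,0],[-0.0143,0.0385,0,0],[0,0,0,0]]], "fingers": 0.0854}}

```text
t: 11.45
tcp_pos: [439.8, -13.7, 102.2]
ee_rot: [-0.001, 0.998, -0.058, 0.0]
wrist_force: [-0.3, -0.4, 0.3]
width: 57.8
grasp_force: 0.0
```

```bash
python3 look.py w6
```

```text
t 11.45 tcp [439.8 -13.7 102.2] yaw x -6.607011024862851 j [ 0.43 -0.39 -0.53 -0.   -1.43  1.03]
fence 0.88 [304.  82.] [546.7 -17.2  15. ] [543.9 -17.6  34.9]
end_stop 0.9 [ 96. 134.] [531.9 116.4  15. ] [528.9  92.6  54.5]
drill_guide 0.57 [100. 131.] [530.1  90.1  54. ] [530.1  90.2  53.8]
board_mid 0.68 [ 98. 132.] [531.9 108.6  25. ] [529.7  92.   52.9]
handle_pivot 0.21 [ 99. 129.] [529.4  78.2  75. ] [531.3  91.1  53.2]
```

View pics/w6.png

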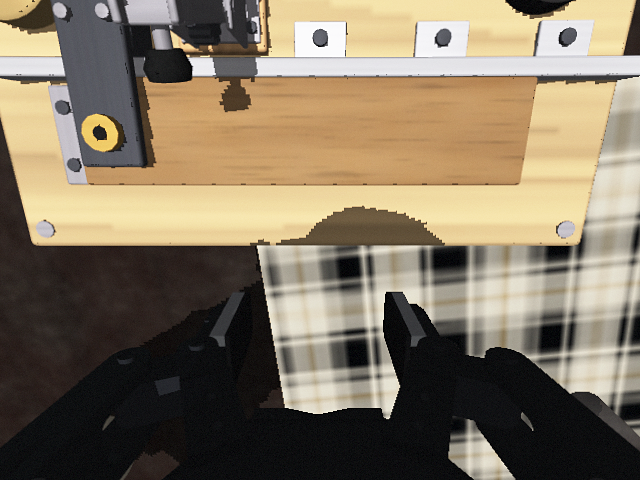

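The board's end meets the stop at column 88 and its long edge lies along the fence at row 77. I'll confirm with a light press on the near edge.

Call:
{"api": "jog_arm", "payload": {"commands": [[[-0.002,-0.008,-0.04,0],[0,-0.004,-0.04,0],[0,0,-0.01,0],[0.012,-0.0014,0,0],[0.008,-0.001,0,0]]]}}

```text
t: 12.25
tcp_pos: [459.8, -32.6, 13.0]
ee_rot: [0.0, 0.998, -0.061, 0.0]
wrist_force: [-0.0, 0.7, 1.5]
width: 85.4
grasp_force: 0.0
```

Call:
{"api": "jog_arm", "payload": {"commands": [[[0.004,-0.0005,0,0],[0.004,-0.0005,0,0],[0.003,-0.0003,0,0],[0.001,-0.0001,0,0],[0,0,0,0]]]}}

```text
t: 12.75
tcp_pos: [470.7, -33.3, 12.2]
ee_rot: [0.0, 0.998, -0.06, 0.0]
wrist_force: [-0.3, 0.3, 0.4]
width: 85.6
grasp_force: 0.0
```

Call:
{"api": "jog_arm", "payload": {"commands": [[[0.0015,-0.0002,0,0],[0.001,-0.0001,0,0],[0,0,0,0]]]}}

```text
t: 13.05
tcp_pos: [471.8, -33.5, 12.0]
ee_rot: [0.0, 0.998, -0.06, -0.002]
wrist_force: [-8.8, 1.8, 6.4]
width: 85.6
grasp_force: 4.1
```

Call:
{"api": "jog_arm", "payload": {"commands": [[[0.001,-0.0001,0,0],[0,0,0,0]]]}}

```text
t: 13.25
tcp_pos: [471.9, -33.6, 12.0]
ee_rot: [0.0, 0.998, -0.06, -0.003]
wrist_force: [-13.7, 2.9, 8.9]
width: 85.3
grasp_force: 6.8
```

The press reads 14 N against the fence, so the board is seated. I'm retreating, rising, and going in front of the lever with closed fingers.

Call:
{"api": "jog_arm", "payload": {"commands": [[[-0.01,0.0012,0,0],[-0.015,0.0018,0,0],[0,0,0.044,0],[0,0,0.044,0],[0,0,0.044,0]]]}}

```text
t: 13.75
tcp_pos: [448.8, -30.9, 145.8]
ee_rot: [0.0, 0.998, -0.06, 0.0]
wrist_force: [1.5, -0.1, 0.8]
width: 85.5
grasp_force: 0.0
```

Call:
{"api": "jog_arm", "payload": {"commands": [[[0,0,0.044,0],[0,0,0.044,0],[0.03,0.018,0,0],[0.03,0.018,0,0],[0,0,0,0]]], "fingers": 0}}

```text
t: 14.25
tcp_pos: [510.8, 6.9, 230.1]
ee_rot: [0.0, 0.998, -0.06, -0.001]
wrist_force: [-0.4, -0.7, -1.4]
width: 12.1
grasp_force: 0.0
```

```bash
python3 look.py w7; python3 - <<'E'
from h import *
c=camera('side')
for q in [(517.2+.9928*97.8+.12*45,-15.2-.12*97.8+.9928*45,157)]: print(proj(c,[q]))
print([ (x['xy'],x['p']) for x in landmark_of('handle_grip','side')][:2])
E
```

```text
t 14.25 tcp [510.8   6.9 230.1] yaw x -6.867591075511927 j [ 0.41 -0.2  -0.14 -0.   -1.63  1.04]
fence 0.82 [341. 173.] [546.4 -21.1  15. ] [548.3 -20.2  32.2]
end_stop 0.62 [211. 203.] [532.1 116.   15. ] [537.1 105.3  47.7]
drill_guide 0.86 [226. 208.] [531.7  89.8  54. ] [531.7  89.9  53.7]
board_mid 0.92 [336. 206.] [516.  -12.7  25. ] [518.2 -12.4  36. ]
handle_pivot 0.63 [286. 123.] [598.1  22.8  75. ] [597.3  21.2  95.2]
[[275.45679264 227.36956722]]
[([274.9, 221.5], 0.64), ([307.7, 390.6], 0.34)]
```

View pics/w7.png

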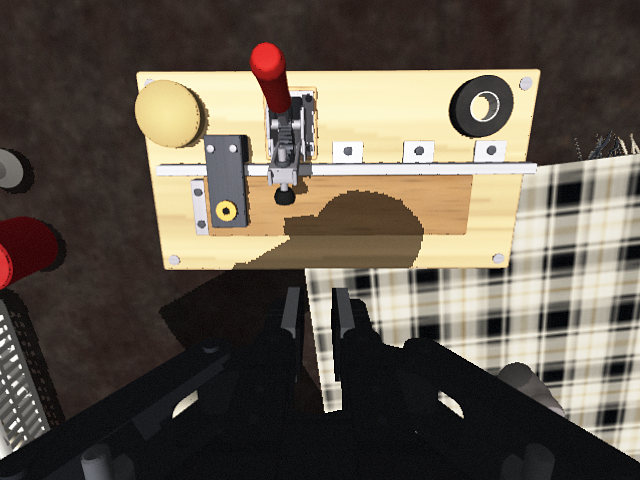

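The board is seated. The lever's red grip is at (270,65) and the pad at (285,197), still open. I'm moving in front of the lever.

Call:
{"api": "jog_arm", "payload": {"commands": [[[0.028,0.0085,0,0],[0.028,0.0085,0,0],[0,0,-0.04,0],[0,0,-0.038,0],[0,0,0,0]]]}}

```text
t: 15.15
tcp_pos: [562.1, 21.9, 147.9]
ee_rot: [0.001, 0.998, -0.061, -0.005]
wrist_force: [-0.6, -0.1, -0.8]
width: 0.3
grasp_force: 0.0
```

Call:
{"api": "jog_arm", "payload": {"commands": [[[0.01,-0.0012,0,0],[0.008,-0.001,0,0],[0.006,-0.0007,0,0],[0.004,-0.0005,0,0],[0.004,-0.0005,0,0]]]}}

```text
t: 15.65
tcp_pos: [597.8, 18.3, 154.7]
ee_rot: [-0.0, 0.998, -0.061, 0.0]
wrist_force: [-0.4, -0.1, -0.0]
width: 0.1
grasp_force: 0.0
```

Call:
{"api": "jog_arm", "payload": {"commands": [[[0.0076,0.001,-0.002,0],[0.0076,-0.0004,-0.002,0],[0.0071,-0.0008,-0.0036,0],[0.0071,-0.0008,-0.0036,0],[0.0063,-0.0007,-0.005,0]]]}}

```text
t: 16.15
tcp_pos: [633.1, 15.3, 139.4]
ee_rot: [0.001, 0.998, -0.061, 0.0]
wrist_force: [-3.3, -3.5, 6.0]
width: -0.3
grasp_force: 3.2
```

Call:
{"api": "jog_arm", "payload": {"commands": [[[0.0063,-0.0007,-0.005,0],[0.0052,-0.0006,-0.0061,0],[0.0052,-0.0006,-0.0061,0]]]}}

```text
t: 16.45
tcp_pos: [650.4, 14.1, 121.6]
ee_rot: [0.0, 0.998, -0.061, 0.001]
wrist_force: [-0.2, -1.6, 3.4]
width: -0.4
grasp_force: 1.6
```

```bash
python3 - <<'E'
from h import *
c=camera('side');cv2.imwrite('pics/s8.png',cv2.resize(c['frame'][170:340,200:460],None,fx=3,fy=3))
E
```

```text
(no output)
```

View pics/s8.png

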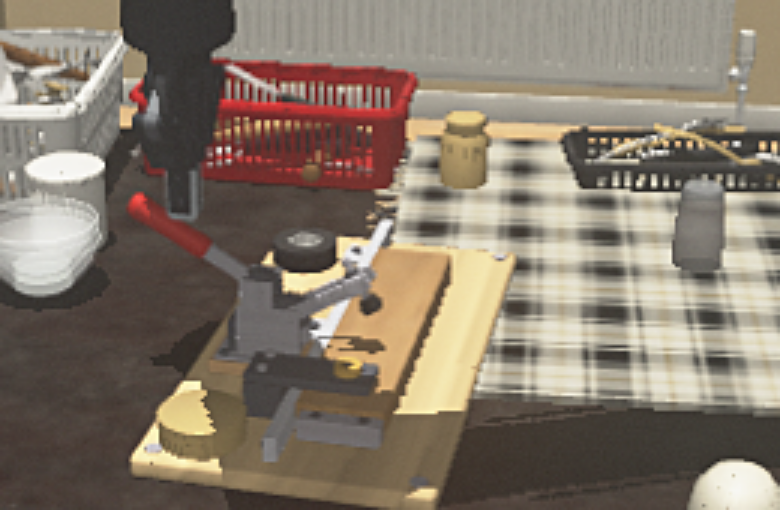

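The side view shows the fingertips on the red grip at (180,218) and the lever leaning about 55–60° back. The clamp arm is swinging down, with its pad at (372,303). I'll continue past centre.

Call:
{"api": "jog_arm", "payload": {"commands": [[[0.0039,-0.0005,-0.007,0],[0.0039,-0.0005,-0.007,0],[0.0017,-0.0002,-0.005,0],[0.0017,-0.0002,-0.005,0],[0,0,0,0]]]}}

```text
t: 17.0
tcp_pos: [660.4, 13.5, 95.2]
ee_rot: [0.0, 0.998, -0.06, -0.001]
wrist_force: [-0.1, 0.2, -1.0]
width: -0.2
grasp_force: 0.0
```

Call:
{"api": "jog_arm", "payload": {"commands": [[[0,0,-0.006,0],[0,0,-0.004,0],[0,0,0,0]]]}}

```text
t: 17.3
tcp_pos: [660.3, 13.4, 85.8]
ee_rot: [0.0, 0.998, -0.06, -0.001]
wrist_force: [-0.6, -0.2, 0.3]
width: 0.1
grasp_force: 0.0
```

Call:
{"api": "jog_arm", "payload": {"commands": [[[0,0,0.04,0],[0,0,0.045,0],[0,0,0.045,0],[-0.045,0,0.015,0],[-0.045,0,0.01,0]]]}}

```text
t: 17.8
tcp_pos: [570.9, 13.5, 242.8]
ee_rot: [0.0, 0.998, -0.061, 0.001]
wrist_force: [-0.5, 0.2, 0.2]
width: -0.2
grasp_force: 0.0
```

Call:
{"api": "jog_arm", "payload": {"commands": [[[-0.045,0,0.01,0],[-0.045,0,0.01,0],[0,0,0,0],[0,0,0,0]]]}}

```text
t: 18.2
tcp_pos: [480.4, 13.5, 263.3]
ee_rot: [-0.001, 0.998, -0.06, 0.002]
wrist_force: [0.4, -0.2, -0.9]
width: 0.0
grasp_force: 0.0
```

```bash
python3 look.py w9; python3 - <<'E'
from h import *
c=camera('side');w=cv2.imread('pics/w9.png')[60:320,100:580]
s=cv2.resize(c['frame'][190:340,200:460],(480,277));cv2.imwrite('pics/s9.png',np.vstack([w,s]))
E
```

```text
t 18.2 tcp [480.4  13.5 263.3] yaw x -6.878660252231164 j [ 0.45 -0.28 -0.15  0.   -1.7   1.  ]
fence 0.82 [341. 145.] [544.3 -19.2  15. ] [544.8 -18.   34.1]
end_stop 0.77 [220. 173.] [530.7 116.5  15. ] [532.  110.8  34.9]
drill_guide 0.62 [240. 174.] [529.1  86.4  54. ] [529.   86.5  53.3]
board_mid 0.69 [338. 172.] [516.6 -11.7  25. ] [517.5 -11.3  34.7]
handle_pivot 0.86 [291.  86.] [599.8  23.1  75. ] [597.8  22.2  90.1]
```

View pics/s9.png

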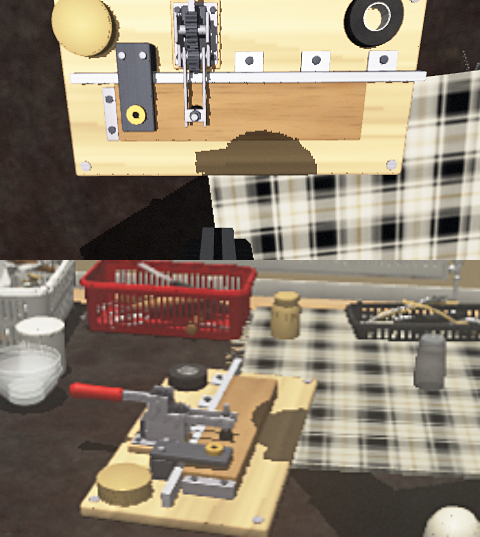

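The lever is level at (95,390), the pad is down on the board at (195,115), and the board sits against both the fence and the stop. The tins and tape roll in these views haven't moved. I'm handing it in.

```bash
python3 -c "
from rig import *
print(finish_job())"
```

```text
the job is handed in; nothing more can be done
None
```

The board lies flat against the fence and its end meets the stop; the clamp lever is thrown with the pad down on the board, nothing else in the final views moved, and the job was handed in at about 18 s.

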